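Put the fired lids back on their jars

TASK

The jars and their lids came out of the kiln mixed up on the bench: put each of the four lids on the jar of its own shape and size, centred and fully seated, with the edges of the square and the oblong lid lined up with their jars. Set the lids down rather than dropping them, and leave the jars, and the small cup and small bowl among them, standing where they are.

Things in the scene. Friction and masses are not known exactly. Their poses are not given: they have to be found in the camera images.
- jar_big: Loose unglazed terracotta jar, open at the top, standing upright; origin at the centre of its underside, z up. The large round one: 78 mm diameter, 70 mm tall, mouth 60 mm diameter, about 0.5 kg. Stands anywhere on the bench ahead of the robot, any yaw, jars and lids mixed. 
- jar_small: Loose unglazed terracotta jar, open at the top, standing upright; origin at the centre of its underside, z up. The small round one: 56 mm diameter, 58 mm tall, mouth 40 mm diameter, about 0.35 kg. Stands anywhere on the bench ahead of the robot, any yaw, jars and lids mixed. 
- jar_square: Loose unglazed terracotta jar, open at the top, standing upright; origin at the centre of its underside, z up. The square one: 66 x 66 mm, 64 mm tall, mouth 50 x 50 mm, sides along its x and y, about 0.5 kg. Stands anywhere on the bench ahead of the robot, any yaw, jars and lids mixed. 
- jar_oblong: Loose unglazed terracotta jar, open at the top, standing upright; origin at the centre of its underside, z up. The oblong one: 96 mm along its x, 54 mm along its y, 56 mm tall, mouth 80 x 38 mm, about 0.5 kg. Stands anywhere on the bench ahead of the robot, any yaw, jars and lids mixed. 
- lid_big: Loose terracotta lid, right way up. Origin: centre of its underside (the tongue), z up. From below: tongue 8 mm high (hangs in the jar's mouth), plate 8 mm thick (rests on the rim; top at z 16 mm), central grip to z 44 mm. Grip: round knob, dia. 16 mm at its foot, 22 mm above z 30 mm. The large round lid: plate 80 mm, tongue 42 mm diameter, about 0.12 kg. For jar_big.
- lid_small: Loose terracotta lid, right way up. Origin: centre of its underside (the tongue), z up. From below: tongue 8 mm high (hangs in the jar's mouth), plate 8 mm thick (rests on the rim; top at z 16 mm), central grip to z 44 mm. Grip: round knob, dia. 16 mm at its foot, 22 mm above z 30 mm. The small round lid: plate 58 mm, tongue 22 mm diameter, about 0.07 kg. For jar_small.
- lid_square: Loose terracotta lid, right way up. Origin: centre of its underside (the tongue), z up. From below: tongue 8 mm high (hangs in the jar's mouth), plate 8 mm thick (rests on the rim; top at z 16 mm), central grip to z 44 mm. Grip: bar, 30 mm along x, 14 mm along y. The square lid: plate 68 x 68 mm, tongue 32 x 32 mm, sides along its x and y, about 0.12 kg. For jar_square, any quarter turn.
- lid_oblong: Loose terracotta lid, right way up. Origin: centre of its underside (the tongue), z up. From below: tongue 8 mm high (hangs in the jar's mouth), plate 8 mm thick (rests on the rim; top at z 16 mm), central grip to z 44 mm. Grip: bar, 30 mm along x, 14 mm along y. The oblong lid: plate 98 mm along its x, 56 mm along its y, tongue 62 x 20 mm, about 0.13 kg. For jar_oblong, either way round.
- tea_cup: Small whitish cup without handle, 56 mm across the rim, 48 mm tall, loose, left (+y) part of the bench among the jars. Not to be moved. Origin at the centre of its underside.
- dip_bowl: Small bluish bowl, 64 mm across the rim, 30 mm tall, loose, right (-y) part of the bench among the jars. Not to be moved. Origin at the centre of its underside.
There are look-alikes about, which are no part of the job. Leave any turquoise look-alike of the lid_small alone.

How it is judged (in metres and radians):
At the end, for the whole second after the job is handed in: Each lid on the jar of its outline: centred within 10 mm, seated height within 4 mm, level within 0.1 rad, square and oblong lids aligned within 0.22 rad (any quarter turn; either way round); jars upright; all released, at rest; cup and bowl upright, within 30 mm of their start (horizontal distance between lid_big and jar_big below 0.01 m and z of lid_big in the frame of jar_big between 0.058 and 0.066 m and angle between each of lid_big, jar_big, lid_small, jar_small, lid_square, jar_square, lid_oblong, jar_oblong's own z axis and vertical below 0.1 rad and linear speed of each of lid_big, jar_big, lid_small, jar_small, lid_square, jar_square, lid_oblong, jar_oblong below 0.02 m/s and angular speed of each of lid_big, lid_small, lid_square, lid_oblong below 0.2 rad/s and horizontal distance between lid_small and jar_small below 0.01 m and z of lid_small in the frame of jar_small between 0.046 and 0.054 m and horizontal distance between lid_square and jar_square below 0.01 m and z of lid_square in the frame of jar_square between 0.052 and 0.06 m and horizontal distance between lid_oblong and jar_oblong below 0.01 m and z of lid_oblong in the frame of jar_oblong between 0.044 and 0.052 m and angle between the x axis of lid_oblong and the x axis of jar_oblong, either way round below 0.22 rad and (angle between the x axis of lid_square and the x axis of jar_square, either way round below 0.22 rad or angle between the x axis of lid_square and the y axis of jar_square, either way round below 0.22 rad) and distance of each of tea_cup, dip_bowl from where it was at the start of the episode below 0.03 m and angle between each of tea_cup, dip_bowl's own z axis and vertical below 0.2 rad); the robot touches nothing.
It fails at once if a jar is shifted by more than 40 mm or tipped ((distance of jar_big from where it was at the start of the episode above 0.04 m or angle between jar_big's own z axis and vertical above 0.4 rad) or (distance of jar_small from where it was at the start of the episode above 0.04 m or angle between jar_small's own z axis and vertical above 0.4 rad) or (distance of jar_square from where it was at the start of the episode above 0.04 m or angle between jar_square's own z axis and vertical above 0.4 rad) or (distance of jar_oblong from where it was at the start of the episode above 0.04 m or angle between jar_oblong's own z axis and vertical above 0.4 rad)).
It fails at once if a lid is dropped (falls free faster than 0.8 m/s, about 30 mm) ((linear speed of lid_big above 0.8 m/s and contact force between the fingers and lid_big below 0.2 N) or (linear speed of lid_small above 0.8 m/s and contact force between the fingers and lid_small below 0.2 N) or (linear speed of lid_square above 0.8 m/s and contact force between the fingers and lid_square below 0.2 N) or (linear speed of lid_oblong above 0.8 m/s and contact force between the fingers and lid_oblong below 0.2 N)).
It fails at once if the small cup or the small bowl is shifted by more than 30 mm or tipped ((distance of tea_cup from where it was at the start of the episode above 0.03 m or angle between tea_cup's own z axis and vertical above 0.4 rad) or (distance of dip_bowl from where it was at the start of the episode above 0.03 m or angle between dip_bowl's own z axis and vertical above 0.4 rad)).
It also fails if it takes over 112 s, if anything falls off the work surface, if the arm or the gripper's body presses on something with over 40 N, if the wrist force passes 120 N, or if a joint passes its speed limit or range.

ROBOT

A 6-joint arm with a two-finger parallel gripper is mounted at the origin on the work surface. World frame = base frame: x ahead of the robot, y to its left, z up, the work surface at z = 0. Lengths are in m, angles in degrees, forces in N, time in s.
With the tool pointing down it reaches from about 0.35 to 0.875 m from the base axis. Payload 4.2 kg.
Tool frame: the origin (TCP) lies on the centre line of the jaws, within the pads' length; the fingertips stand 25 mm ahead of it and the grasp point (between the pads) lies 6 mm ahead of it (finger_overhang is the distance from the TCP to the fingertips, in m); z points along the fingers, y is the line along which they close (so a half turn about z gives the same grasp; the last joint's range is limited). The gripper opens to 87 mm and grips with 3 to 60 N. Pads are 19 mm wide; open, the fingers measure 117 mm over their backs; the gripper's body (75 mm by 190 mm) begins 51 mm behind the grasp point.
Start: joints at [-61.673, 22.042, 0.453, 0, -68.411, -14.817], TCP at [0.146, -0.608, 0.248] pointing down, gripper open.
Joint ranges: [-179.83, 179.83], [-69.29, 118.12], [-61.27, 80.66], [-181.25, 117.63], [-171.15, -9.14], [-177.46, 177.46]. Speed limits (degrees/s): [159.86, 159.86, 180, 180, 180, 180].

INTERFACE

Orientations are given as a 3x3 rotation matrix whose columns are the frame's x, y, z axes.
In Python, from station import sense, capture, finish_job, spot_in, tip_of, finger_overhang gives the robot as it stands. The module is installed in compiled form; this text tells all that it offers.
- The arm moves only by the tool servo_tool, never from a script. Its arguments are lists of equal length, an entry for each row: "slide": the shift along the tool's x, y, z in m, a list of three; "spin": the turn about the tool's z in degrees; "grip": the closure, from 0 (fully open) to 1 (shut). A call has exactly 5 rows; each row is the pose to reach, as a shift and turn from the pose commanded when the call began, along the tool's axes at that moment; what a row does not reach only later rows make up. A row lasts 1/12 s, in which the tool goes at most 41.7 mm and 7.16 degrees, less where a joint would pass 70% of its speed; a pose out of reach is approached as far as the arm can. A call with a gripper value outside its range is refused whole. The fingers move at their own pace and stop on an object; the grip force is fixed at half the most. Time passes only in rows, so rows that repeat a pose let the fingers close, or fill a call up. It gives the time, the measured TCP pose, the force, the opening and the grip force at its end, in the units of the state.
- sense(): the state, without advancing time (a new reading comes with each control period).
- capture(name): name is "scene" or "top" or "wrist"; returns a dict with "pixels" (420x560x3 uint8, blue, green, red), "depth" (420x560 float32, m along the optical axis (not along the pixel's ray), 0 where there is no reading), "fx", "fy", "cx", "cy" (pixels), "R" (3x3) and "t" (3): a world point X has camera coordinates R X + t; the wrist camera has in their place "hand_eye" (4x4, takes a point from camera to tool coordinates, whose origin is the TCP and whose axes are the flange's). Camera axes: x right, y down, z forward; pixel columns grow to the right and rows downward; lengths in m; the calibration is good to about 2 mm. A picture is of the moment at which its call begins: read the wrist's pose just before it.
- finish_job(): hands the job in; it is judged then, once.
Trained networks look in the newest picture that a camera, given by its name, has taken for a name from the list of things; names that differ only in an ending like _2 or _b are one class to them, and where a whole thing is asked for, a point or a joint stands for the part that bears it (a point fixed in the world has none). Each returns a list of dicts, best first, with "conf" (0 to 1); they miss things now and then, are a little off and sometimes report something else, mostly with a low value. They report only what shows in the picture. A call takes as long as a camera call. They do not tell look-alikes from the thing itself.
- spot_in(thing, camera): "point" ([x, y, z] in m, in world coordinates, good to about 4 mm: the middle of the surface that is visible of it).
- tip_of(thing, camera): "point" ([x, y, z] in m, in world coordinates, good to about 4 mm: a listed point, or the origin of a listed thing).
The state is a dict: "time_s": time; "joints": joint angles; "joint_velocities": joint speeds; "effort": joint torques, N m; "tcp_pos": TCP position; "ee_rot": TCP orientation; "wrist_force": force on the tool from outside, world axes, zero at the start; "moment": the same for the moment, N m; "gripper_width": opening from 0.0 (shut) to 1.0 (fully open); "gripper_force": force on a finger pad.
Only numpy, scipy, OpenCV 4.12 (cv2) and the standard library are available. Lean on these libraries where they do the work, as an engineer would, in place of code of your own. Each camera call takes 0.05 s, during which the arm holds its last target. There are 200 camera calls.

## Working session

There is one attempt and no reset: what is moved stays moved. The work goes in short steps, Python scripts to look and compute and a tool call to move; the robot and the scene stay as the last step left them, time stands still between calls to the robot, and variables do not carry over. Pictures are saved under pics/ and viewed, at most 14 in all, crops included, and the job is handed in when it is done.

Besides the shell and the picture viewer there is one more tool, called after "Call:" by a JSON object that holds its "method" and its "body", one argument or row to a line. servo_tool: Moves the arm, as the interface text tells. Its arguments: {"type":"object","properties":{"slide":{"type":"array"},"spin":{"type":"array"},"grip":{"type":"array"}},"required":["slide","spin","grip"]}

```bash
mkdir -p pics
python3 - <<'E'
from station import *
import cv2,numpy as np
s=sense();print({k:np.round(s[k],3).tolist() for k in s})
for c in ("top","scene"):
    d=capture(c);cv2.imwrite(f"pics/{c}0.png",d["pixels"]);np.savez(f"{c}0.npz",**d)
    print(c,d["fx"],d["cx"],d["cy"],np.round(d["R"],3).tolist(),d["t"])
    for n in "jar_big jar_small jar_square jar_oblong lid_big lid_small lid_square lid_oblong tea_cup dip_bowl".split():
        print(n,[(np.round(r["point"],3).tolist(),round(r["conf"],2)) for r in tip_of(n,c)])
E
```

```text
{'time_s': 0.0, 'joints': [-61.673, 22.093, 0.378, -0.03, -68.411, -14.815], 'joint_velocities': [-0.015, -0.003, 0.057, -0.09, -0.027, 0.066], 'effort': [-0.0, -39.066, 18.741, 4.22, 0.011, -0.0], 'tcp_pos': [0.146, -0.607, 0.246], 'ee_rot': [[-0.972, -0.233, -0.001], [-0.233, 0.972, 0.002], [0.0, 0.002, -1.0]], 'wrist_force': [0.209, 0.16, -0.393], 'moment': [0.024, -0.034, -0.043], 'gripper_force': 0.0, 'gripper_width': 0.998}
top 448.4822183217801 275.82463892000726 210.8460163271811 [[-0.014, -1.0, 0.009], [-0.995, 0.013, -0.103], [0.103, -0.01, -0.995]] [-0.01038822  0.47267707  1.06035384]
jar_big [([0.446, -0.1, -0.002], 0.79)]
jar_small [([0.542, 0.396, 0.0], 0.74)]
jar_square [([0.479, 0.113, 0.002], 0.78)]
jar_oblong [([0.38, 0.269, -0.001], 0.58)]
lid_big [([0.518, -0.377, -0.0], 0.68)]
lid_small [([0.372, -0.292, 0.001], 0.67), ([0.258, -0.27, 0.001], 0.58), ([0.344, -0.19, 0.003], 0.58)]
lid_square [([0.636, -0.123, -0.002], 0.61)]
lid_oblong [([0.655, 0.146, -0.002], 0.58)]
tea_cup [([0.556, 0.242, -0.001], 0.88)]
dip_bowl [([0.562, -0.257, 0.002], 0.78)]
scene 396.05885638725994 281.2561197484181 209.2265019939271 [[-0.243, 0.97, 0.006], [0.828, 0.211, -0.52], [-0.506, -0.122, -0.854]] [ 0.11305858 -0.37454595  1.24995914]
jar_big [([0.444, -0.1, 0.002], 0.71)]
jar_small [([0.543, 0.388, -0.0], 0.81)]
jar_square [([0.473, 0.11, 0.002], 0.72)]
jar_oblong [([0.382, 0.273, 0.002], 0.97)]
lid_big [([0.522, -0.378, 0.0], 0.81)]
lid_small [([0.258, -0.271, 0.001], 0.85), ([0.37, -0.292, -0.004], 0.78), ([0.35, -0.19, -0.001], 0.63), ([0.521, -0.379, 0.001], 0.41)]
lid_square [([0.636, -0.122, -0.004], 0.85)]
lid_oblong [([0.654, 0.145, 0.0], 0.96)]
tea_cup [([0.559, 0.238, -0.002], 0.97)]
dip_bowl [([0.556, -0.259, 0.002], 0.58)]
```

View pics/top0.png

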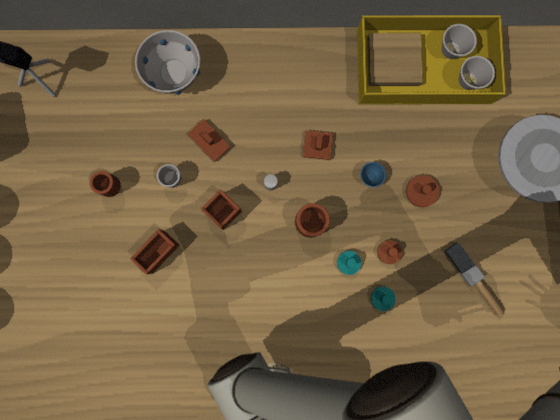

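The top view shows jars: small (104,183), square (221,209), oblong (155,251) and big (312,220). Lids: oblong (209,139), square (319,145), big (422,190). Candidates for lid_small are terracotta (389,251), turquoise (350,262) and turquoise (383,298); I choose the terracotta one. Next I check it in a crop and fit the outlines.

```bash
cat > fit.py <<'E'
import cv2,numpy as np
T={"jar_big":((.446,-.1),.070,.039),"jar_small":((.542,.394),.058,.028),"jar_square":((.477,.112),.064,.047),"jar_oblong":((.381,.271),.056,.055),
"lid_big":((.52,-.377),.016,.04),"lid_small":((.371,-.292),.016,.029),"lid_square":((.636,-.123),.016,.048),"lid_oblong":((.655,.146),.016,.057)}
def cloud(d,R=None,t=None):
    R=d["R"] if R is None else R; t=d["t"] if t is None else t
    z=d["depth"];v,u=np.mgrid[:z.shape[0],:z.shape[1]]
    P=np.stack([(u-d["cx"])/d["fx"]*z,(v-d["cy"])/d["fy"]*z,z],-1)
    return (P-t)@R
def fit(W,px,n,zt=None,c=None):
    c0,h,r=T[n];c=np.array(c0 if c is None else c);zt=h if zt is None else zt
    b,g,rr=[px[...,i].astype(int) for i in range(3)]
    m=(np.linalg.norm(W[...,:2]-c,axis=-1)<r+.015)&(abs(W[...,2]-zt)<.006)&(rr>b*1.5)&(rr>g*1.2)
    p=W[m]
    if len(p)<8:return n,len(p)
    q=(p[:,:2]*1e4).astype(np.float32)
    if n.split("_")[1] in("big","small"):
        (x,y),rad=cv2.minEnclosingCircle(q);return n,len(p),round(x/10),round(y/10),"rad",round(rad/10),"z",round(np.median(p[:,2])*1e3,1)
    (x,y),(w,h2),a=cv2.minAreaRect(q)
    if w<h2:w,h2,a=h2,w,a+90
    return n,len(p),round(x/10,1),round(y/10,1),"wh",round(w/10),round(h2/10),"ang",round(a,1),"z",round(np.median(p[:,2])*1e3,1)
def grip(W,n,base=0):  # top of the grip, z 38..48
    c,_,r=T[n];m=(np.linalg.norm(W[...,:2]-np.array(c),axis=-1)<.03)&(abs(W[...,2]-.044-base)<.006)
    q=(W[m][:,:2]*1e4).astype(np.float32)
    if len(q)<4:return n,len(q)
    (x,y),(w,h2),a=cv2.minAreaRect(q)
    if w<h2:w,h2,a=h2,w,a+90
    return "grip",n,len(q),round(x/10,1),round(y/10,1),round(w/10),round(h2/10),round(a,1)
E
python3 - <<'E'
from fit import *
ims=[]
for c in("top","scene"):
    d=dict(np.load(c+"0.npz"));W=cloud(d)
    for n in T:
        print(c,*fit(W,d["pixels"],n))
        if "lid" in n: print(*grip(W,n))
d=np.load("top0.npz")["pixels"];d2=np.load("scene0.npz")["pixels"]
a=cv2.resize(d[110:310,330:450],None,fx=3,fy=3,interpolation=2)
b=cv2.resize(d2,(440,330));b=cv2.copyMakeBorder(b,0,270,0,0,0)
cv2.imwrite("pics/c1.png",np.hstack([a,b]))
E
```

```text
top jar_big 361 448 -100 rad 39 z 68.9
top jar_small 236 543 395 rad 29 z 56.5
top jar_square 346 477.5 114.4 wh 66 66 ang 44.8 z 62.6
top jar_oblong 410 379.4 273.3 wh 96 55 ang 136.0 z 54.6
top lid_big 749 519 -378 rad 41 z 15.1
grip lid_big 66 518.8 -377.1 20 19 5.4
top lid_small 379 371 -290 rad 29 z 15.0
grip lid_small 69 371.7 -289.9 19 19 89.1
top lid_square 650 638.7 -122.1 wh 69 68 ang 172.4 z 15.0
grip lid_square 69 637.6 -122.0 29 14 172.9
top lid_oblong 790 653.6 148.8 wh 99 55 ang 43.8 z 15.1
grip lid_oblong 76 653.3 148.0 29 14 44.2
scene jar_big 323 449 -102 rad 40 z 69.7
scene jar_small 272 545 395 rad 28 z 57.7
scene jar_square 345 478.8 113.9 wh 67 67 ang 135.4 z 63.8
scene jar_oblong 364 381.1 273.2 wh 97 55 ang 136.3 z 55.7
scene lid_big 591 520 -378 rad 41 z 16.2
grip lid_big 61 520.5 -378.1 22 20 70.8
scene lid_small 239 372 -290 rad 30 z 16.1
grip lid_small 57 371.7 -290.2 22 21 14.9
scene lid_square 686 638.7 -122.8 wh 70 69 ang 172.8 z 16.3
grip lid_square 82 640.7 -122.7 29 14 173.4
scene lid_oblong 950 654.6 148.3 wh 99 57 ang 43.1 z 16.5
grip lid_oblong 94 654.4 148.2 31 15 42.9
```

View pics/c1.png

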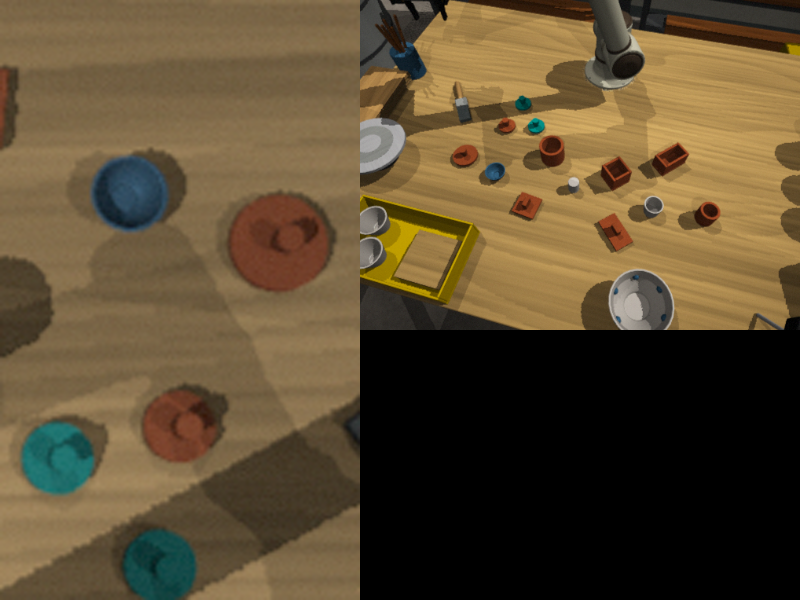

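The crop confirms the terracotta lid_small at top (389,251), with turquoise look-alikes at (350,262) and (383,298). The fits from both cameras agree. I start with lid_big, turning the tool to world axes on the way.

Call:
{"method": "servo_tool", "body": {
  "slide": [
    [-0.028,0.009,0],
    [-0.056,0.018,0],
    [-0.084,0.028,0],
    [-0.112,0.037,0],
    [-0.14,0.046,0]
  ],
  "spin": [3,6,9,12,13.5],
  "grip": [0,0,0,0,0]
}}

```text
time_s: 1.52
tcp_pos: [0.2724, -0.5294, 0.2477]
ee_rot: [[-1.0, 0.002, 0.0], [0.002, 1.0, -0.0], [-0.0, -0.0, -1.0]]
wrist_force: [0.6, -0.1, -1.1]
gripper_width: 0.994
gripper_force: 0.0
```

Call:
{"method": "servo_tool", "body": {
  "slide": [
    [-0.03,0.018,0],
    [-0.06,0.036,0],
    [-0.09,0.055,0],
    [-0.12,0.073,0],
    [-0.124,0.076,0]
  ],
  "spin": [0,0,0,0,0],
  "grip": [0,0,0,0,0]
}}

```text
time_s: 1.93
tcp_pos: [0.3994, -0.452, 0.2475]
ee_rot: [[-1.0, -0.005, 0.001], [-0.005, 1.0, -0.0], [-0.001, -0.0, -1.0]]
wrist_force: [-0.5, 0.2, 0.6]
gripper_width: 0.998
gripper_force: 0.0
```

Call:
{"method": "servo_tool", "body": {
  "slide": [
    [-0.035,0.022,0],
    [-0.07,0.044,0],
    [-0.1,0.062,0],
    [-0.124,0.077,0],
    [-0.124,0.077,0]
  ],
  "spin": [0,0,0,0,0],
  "grip": [0,0,0,0,0]
}}

```text
time_s: 2.35
tcp_pos: [0.5231, -0.3748, 0.2469]
ee_rot: [[-1.0, -0.005, 0.001], [-0.005, 1.0, 0.0], [-0.001, 0.0, -1.0]]
wrist_force: [1.3, -1.4, 0.0]
gripper_width: 1.0
gripper_force: 0.0
```

Call:
{"method": "servo_tool", "body": {
  "slide": [
    [0.0035,-0.003,0.035],
    [0.0035,-0.003,0.07],
    [0.0035,-0.003,0.11],
    [0.0035,-0.003,0.14],
    [0.0035,-0.003,0.14]
  ],
  "spin": [0,0,0,0,0],
  "grip": [0,0,0,0,0]
}}

```text
time_s: 2.77
tcp_pos: [0.511, -0.3784, 0.1002]
ee_rot: [[-1.0, 0.002, -0.013], [0.002, 1.0, 0.007], [0.013, 0.007, -1.0]]
wrist_force: [-0.7, 1.2, -0.1]
gripper_width: 0.996
gripper_force: 0.0
```

Run:
```python
from station import *
import cv2,numpy as np
from fit import *
print(sense()["tcp_pos"])
d=capture("wrist")
s=sense();print(s["tcp_pos"],d["hand_eye"].round(3).tolist())
cv2.imwrite("pics/w1.png",d["pixels"])
H=np.eye(4);H[:3,:3]=s["ee_rot"];H[:3,3]=s["tcp_pos"];M=np.linalg.inv(H@d["hand_eye"])
W=cloud(d,M[:3,:3],M[:3,3]);print(*fit(W,d["pixels"],"lid_big"));print(*grip(W,"lid_big"))
```

```text
[ 0.51098561 -0.37843832  0.10024853]
[ 0.51317938 -0.37983937  0.10427985] [[0.0, -0.963, -0.271, 0.074], [1.0, 0.0, 0.0, -0.001], [-0.0, -0.271, 0.963, -0.138], [0.0, 0.0, 0.0, 1.0]]
lid_big 9719 522 -382 rad 40 z 20.7
grip lid_big 1281 521.9 -381.7 22 21 38.2
```

Call:
{"method": "servo_tool", "body": {
  "slide": [
    [0,0,0.02],
    [0,0,0.04],
    [0,0,0.055],
    [0,0,0.061],
    [0,0,0.061]
  ],
  "spin": [0,0,0,0,0],
  "grip": [0,0,0,0,0]
}}

```text
time_s: 3.23
tcp_pos: [0.5162, -0.3808, 0.0474]
ee_rot: [[-1.0, -0.0, 0.001], [-0.0, 1.0, -0.001], [-0.001, -0.001, -1.0]]
wrist_force: [-0.2, -0.1, 0.5]
gripper_width: 1.0
gripper_force: 0.0
```

Call:
{"method": "servo_tool", "body": {
  "slide": [
    [0,0,0],
    [0,0,0],
    [0,0,0],
    [0,0,0],
    [0,0,0]
  ],
  "spin": [0,0,0,0,0],
  "grip": [0,0,0,0,0]
}}

```text
time_s: 3.65
tcp_pos: [0.5162, -0.3804, 0.0474]
ee_rot: [[-1.0, -0.0, 0.001], [-0.0, 1.0, -0.001], [-0.001, -0.001, -1.0]]
wrist_force: [-0.9, -0.6, -0.9]
gripper_width: 1.003
gripper_force: 0.0
```

Call:
{"method": "servo_tool", "body": {
  "slide": [
    [-0.0033,0.0025,0.0025],
    [-0.0033,0.0025,0.0025],
    [-0.0033,0.0025,0.0025],
    [-0.0033,0.0025,0.0025],
    [-0.0033,0.0025,0.0025]
  ],
  "spin": [0,0,0,0,0],
  "grip": [0,0,0.5,1,1]
}}

```text
time_s: 4.07
tcp_pos: [0.5192, -0.3776, 0.0439]
ee_rot: [[-1.0, -0.0, -0.0], [-0.0, 1.0, 0.0], [0.0, 0.0, -1.0]]
wrist_force: [-0.6, -0.1, -1.0]
gripper_width: 0.854
gripper_force: 0.0
```

Call:
{"method": "servo_tool", "body": {
  "slide": [
    [0,0,0],
    [0,0,0],
    [0,0,0],
    [0,0,0],
    [0,0,0]
  ],
  "spin": [0,0,0,0,0],
  "grip": [1,1,1,1,1]
}}

```text
time_s: 4.48
tcp_pos: [0.5192, -0.3777, 0.0441]
ee_rot: [[-1.0, -0.0, 0.0], [-0.0, 1.0, -0.0], [-0.0, -0.0, -1.0]]
wrist_force: [0.2, -0.2, 0.2]
gripper_width: 0.478
gripper_force: 0.0
```

Call:
{"method": "servo_tool", "body": {
  "slide": [
    [0,0,0],
    [0,0,0],
    [0,0,0],
    [0,0,0],
    [0,0,0]
  ],
  "spin": [0,0,0,0,0],
  "grip": [1,1,1,1,1]
}}

```text
time_s: 4.9
tcp_pos: [0.5193, -0.3778, 0.0442]
ee_rot: [[-1.0, -0.0, 0.0], [-0.0, 1.0, -0.0], [-0.0, -0.0, -1.0]]
wrist_force: [0.2, -0.9, 0.1]
gripper_width: 0.236
gripper_force: 30.0
```

Call:
{"method": "servo_tool", "body": {
  "slide": [
    [0,0,-0.01],
    [0,0,-0.035],
    [0,0,-0.065],
    [0,0,-0.095],
    [0,0,-0.11]
  ],
  "spin": [0,0,0,0,0],
  "grip": [1,1,1,1,1]
}}

```text
time_s: 5.32
tcp_pos: [0.5205, -0.3785, 0.1588]
ee_rot: [[-1.0, -0.001, 0.005], [-0.001, 1.0, -0.003], [-0.005, -0.003, -1.0]]
wrist_force: [0.7, -0.1, -0.8]
gripper_width: 0.238
gripper_force: 30.0
```

Call:
{"method": "servo_tool", "body": {
  "slide": [
    [0.005,0.02,0],
    [0.014,0.055,0],
    [0.023,0.09,0],
    [0.032,0.125,0],
    [0.041,0.16,0]
  ],
  "spin": [0,0,0,0,0],
  "grip": [1,1,1,1,1]
}}

```text
time_s: 5.73
tcp_pos: [0.4772, -0.2163, 0.1545]
ee_rot: [[-1.0, 0.001, 0.0], [0.001, 1.0, 0.0], [-0.0, 0.0, -1.0]]
wrist_force: [0.4, 0.3, -0.2]
gripper_width: 0.24
gripper_force: 30.0
```

Call:
{"method": "servo_tool", "body": {
  "slide": [
    [0.009,0.035,0],
    [0.018,0.07,0],
    [0.026,0.1,0],
    [0.03,0.117,0],
    [0.03,0.117,0]
  ],
  "spin": [0,0,0,0,0],
  "grip": [1,1,1,1,1]
}}

```text
time_s: 6.15
tcp_pos: [0.4469, -0.0983, 0.1548]
ee_rot: [[-1.0, -0.004, 0.0], [-0.004, 1.0, 0.001], [-0.0, 0.001, -1.0]]
wrist_force: [0.2, 0.3, -1.1]
gripper_width: 0.236
gripper_force: 30.0
```

Call:
{"method": "servo_tool", "body": {
  "slide": [
    [0,0,0],
    [0,0,0],
    [0,0,0.01],
    [0,0,0.02],
    [0,0,0.03]
  ],
  "spin": [0,0,0,0,0],
  "grip": [1,1,1,1,1]
}}

```text
time_s: 6.57
tcp_pos: [0.4485, -0.1017, 0.1238]
ee_rot: [[-1.0, 0.002, 0.001], [0.002, 1.0, 0.0], [-0.001, 0.0, -1.0]]
wrist_force: [-0.2, 0.2, -1.1]
gripper_width: 0.238
gripper_force: 30.0
```

Call:
{"method": "servo_tool", "body": {
  "slide": [
    [0,0,0],
    [0,0,0],
    [0,0,0],
    [0,0,0],
    [0,0,0]
  ],
  "spin": [0,0,0,0,0],
  "grip": [1,1,1,1,1]
}}

```text
time_s: 6.98
tcp_pos: [0.4486, -0.1009, 0.1246]
ee_rot: [[-1.0, 0.0, 0.001], [0.0, 1.0, 0.0], [-0.001, 0.0, -1.0]]
wrist_force: [1.0, 0.5, -1.6]
gripper_width: 0.237
gripper_force: 30.0
```

```bash
cat > look.py <<'E'
import sys
from station import *
from fit import *
def look(n,j,f):
    s=sense();d=capture("wrist")
    H=np.eye(4);H[:3,:3]=s["ee_rot"];H[:3,3]=s["tcp_pos"];M=np.linalg.inv(H@d["hand_eye"])
    for d,W in((d,cloud(d,M[:3,:3],M[:3,3])),)+tuple((e,cloud(e)) for e in(capture("top"),capture("scene"))):
        z=s["tcp_pos"][2]-.0445+.016 if f is None else f
        print("lid",*fit(W,d["pixels"],n,z,s["tcp_pos"][:2] if f is None else T[j][0]));print("   jar",*fit(W,d["pixels"],j))
    cv2.imwrite(f"pics/{n}_{s['time_s']}.png",np.hstack([cv2.resize(d["pixels"],(400,300)),cv2.resize(capture("wrist")["pixels"],(400,300))]))
    print(f"pics/{n}_{s['time_s']}.png",s["tcp_pos"],s["wrist_force"])
look(sys.argv[1],sys.argv[1].replace("lid","jar"),float(sys.argv[2]) if len(sys.argv)>2 else None)
E
python3 look.py lid_big
```

```text
lid lid_big 10459 449 -102 rad 40 z 97.4
   jar jar_big 882 427 -105 rad 32 z 70.2
lid lid_big 68 416 -101 rad 20 z 95.4
   jar jar_big 6
lid lid_big 467 450 -100 rad 41 z 96.7
   jar jar_big 138 452 -99 rad 38 z 69.6
pics/lid_big_6.9833.png [ 0.44857071 -0.10088432  0.1246181 ] [ 0.99401912  0.50139002 -1.55551616]
```

Call:
{"method": "servo_tool", "body": {
  "slide": [
    [0,0,0.006],
    [0,0,0.012],
    [0,0,0.016],
    [0,0,0.0185],
    [0,0,0.0185]
  ],
  "spin": [0,0,0,0,0],
  "grip": [1,1,1,1,1]
}}

```text
time_s: 7.6
tcp_pos: [0.4477, -0.1009, 0.1059]
ee_rot: [[-1.0, -0.001, -0.002], [-0.001, 1.0, -0.001], [0.002, -0.001, -1.0]]
wrist_force: [-2.5, -0.2, 6.7]
gripper_width: 0.237
gripper_force: 30.0
```

Call:
{"method": "servo_tool", "body": {
  "slide": [
    [0,0,0],
    [0,0,0],
    [0,0,0],
    [0,0,0],
    [0,0,0]
  ],
  "spin": [0,0,0,0,0],
  "grip": [1,0.5,0.3,0.3,0.3]
}}

```text
time_s: 8.02
tcp_pos: [0.4482, -0.1007, 0.1054]
ee_rot: [[-1.0, -0.0, -0.0], [-0.0, 1.0, -0.0], [0.0, -0.0, -1.0]]
wrist_force: [0.6, 0.4, -1.5]
gripper_width: 0.46
gripper_force: 0.0
```

Call:
{"method": "servo_tool", "body": {
  "slide": [
    [0,0,-0.005],
    [0,0,-0.02],
    [0,0,-0.05],
    [0,0,-0.08],
    [0,0,-0.09]
  ],
  "spin": [0,0,0,0,0],
  "grip": [0.3,0.3,0.3,0.3,0.3]
}}

```text
time_s: 8.43
tcp_pos: [0.4504, -0.1008, 0.2]
ee_rot: [[-1.0, -0.001, 0.008], [-0.001, 1.0, -0.001], [-0.008, -0.001, -1.0]]
wrist_force: [0.7, 0.1, -0.4]
gripper_width: 0.696
gripper_force: 0.0
```

Call:
{"method": "servo_tool", "body": {
  "slide": [
    [0.0125,-0.031,0],
    [0.025,-0.062,0],
    [0.0375,-0.093,0],
    [0.05,-0.124,0],
    [0.0625,-0.155,0]
  ],
  "spin": [0,0,0,0,0],
  "grip": [0.3,0.3,0.3,0.3,0.3]
}}

```text
time_s: 8.85
tcp_pos: [0.385, -0.2569, 0.1961]
ee_rot: [[-1.0, -0.001, 0.001], [-0.001, 1.0, -0.0], [-0.001, -0.0, -1.0]]
wrist_force: [0.7, -0.9, -0.2]
gripper_width: 0.702
gripper_force: 0.0
```

Call:
{"method": "servo_tool", "body": {
  "slide": [
    [0.012,-0.03,0],
    [0.014,-0.034,0.02],
    [0.014,-0.034,0.055],
    [0.014,-0.034,0.09],
    [0.014,-0.034,0.11]
  ],
  "spin": [0,0,0,0,0],
  "grip": [0.3,0.3,0.3,0.3,0.3]
}}

```text
time_s: 9.27
tcp_pos: [0.3698, -0.2894, 0.083]
ee_rot: [[-1.0, 0.002, -0.003], [0.002, 1.0, 0.002], [0.003, 0.002, -1.0]]
wrist_force: [-0.1, 0.1, -0.3]
gripper_width: 0.699
gripper_force: 0.0
```

Call:
{"method": "servo_tool", "body": {
  "slide": [
    [0,0,0],
    [0,0,0],
    [0,0,0],
    [0,0,0],
    [0,0,0]
  ],
  "spin": [0,0,0,0,0],
  "grip": [0.3,0.3,0.3,0.3,0.3]
}}

```text
time_s: 9.68
tcp_pos: [0.3728, -0.29, 0.0872]
ee_rot: [[-1.0, -0.001, 0.004], [-0.001, 1.0, -0.001], [-0.004, -0.001, -1.0]]
wrist_force: [-0.3, -0.1, 0.1]
gripper_width: 0.698
gripper_force: 0.0
```

```bash
python3 look.py lid_big .078
python3 - <<'E'
from station import *
from fit import *
s=sense();d=capture("wrist")
H=np.eye(4);H[:3,:3]=s["ee_rot"];H[:3,3]=s["tcp_pos"];M=np.linalg.inv(H@d["hand_eye"])
W=cloud(d,M[:3,:3],M[:3,3]);print(*fit(W,d["pixels"],"lid_small"),*grip(W,"lid_small"))
E
```

```text
lid lid_big 0
   jar jar_big 0
lid lid_big 409 447 -96 rad 39 z 77.0
   jar jar_big 113 447 -95 rad 39 z 74.8
lid lid_big 644 449 -99 rad 41 z 78.3
   jar jar_big 91 450 -100 rad 40 z 73.7
pics/lid_big_9.6833.png [ 0.37282446 -0.29004604  0.08720118] [-0.31315462 -0.08899626  0.07383268]
lid_small 5783 371 -292 rad 29 z 16.7 grip lid_small 1428 370.5 -292.5 22 21 136.2
```

Call:
{"method": "servo_tool", "body": {
  "slide": [
    [0.001,-0.001,0.02],
    [0.001,-0.001,0.035],
    [0.001,-0.001,0.0425],
    [0.001,-0.001,0.0425],
    [0.001,-0.001,0.0425]
  ],
  "spin": [0,0,0,0,0],
  "grip": [0.3,0.3,0.3,0.3,1]
}}

```text
time_s: 10.35
tcp_pos: [0.3707, -0.2908, 0.043]
ee_rot: [[-1.0, -0.001, -0.001], [-0.001, 1.0, 0.0], [0.001, 0.0, -1.0]]
wrist_force: [-0.7, -0.3, 0.1]
gripper_width: 0.674
gripper_force: 0.0
```

Call:
{"method": "servo_tool", "body": {
  "slide": [
    [0,0,0],
    [0,0,0],
    [0,0,0],
    [0,0,0],
    [0,0,0]
  ],
  "spin": [0,0,0,0,0],
  "grip": [1,1,1,1,1]
}}

```text
time_s: 10.77
tcp_pos: [0.3709, -0.2908, 0.0434]
ee_rot: [[-1.0, -0.0, 0.001], [-0.0, 1.0, -0.0], [-0.001, -0.0, -1.0]]
wrist_force: [-0.1, -1.2, -0.1]
gripper_width: 0.333
gripper_force: 0.0
```

Call:
{"method": "servo_tool", "body": {
  "slide": [
    [0,0,0],
    [0,0,0],
    [0,0,0],
    [0,0,0],
    [0,0,0]
  ],
  "spin": [0,0,0,0,0],
  "grip": [1,1,1,1,1]
}}

```text
time_s: 11.18
tcp_pos: [0.3708, -0.2908, 0.0432]
ee_rot: [[-1.0, -0.0, 0.0], [-0.0, 1.0, -0.0], [-0.0, -0.0, -1.0]]
wrist_force: [0.2, 0.5, 2.0]
gripper_width: 0.236
gripper_force: 30.0
```

Call:
{"method": "servo_tool", "body": {
  "slide": [
    [0,0,-0.015],
    [0,0,-0.05],
    [0,0,-0.085],
    [0,0,-0.12],
    [0,0,-0.155]
  ],
  "spin": [0,0,0,0,0],
  "grip": [1,1,1,1,1]
}}

```text
time_s: 11.6
tcp_pos: [0.3699, -0.2904, 0.1993]
ee_rot: [[-1.0, 0.0, -0.001], [0.0, 1.0, 0.001], [0.001, 0.001, -1.0]]
wrist_force: [1.4, -1.0, -0.5]
gripper_width: 0.237
gripper_force: 30.0
```

Call:
{"method": "servo_tool", "body": {
  "slide": [
    [-0.0065,0.026,0],
    [-0.0155,0.0615,0],
    [-0.0245,0.097,0],
    [-0.0335,0.133,0],
    [-0.0427,0.1698,0]
  ],
  "spin": [0,0,0,0,0],
  "grip": [1,1,1,1,1]
}}

```text
time_s: 12.02
tcp_pos: [0.4129, -0.1194, 0.1978]
ee_rot: [[-1.0, 0.001, -0.0], [0.001, 1.0, 0.0], [0.0, 0.0, -1.0]]
wrist_force: [1.0, -0.1, -0.0]
gripper_width: 0.239
gripper_force: 30.0
```

Call:
{"method": "servo_tool", "body": {
  "slide": [
    [-0.009,0.036,0],
    [-0.018,0.072,0],
    [-0.027,0.108,0],
    [-0.036,0.144,0],
    [-0.045,0.18,0]
  ],
  "spin": [0,0,0,0,0],
  "grip": [1,1,1,1,1]
}}

```text
time_s: 12.43
tcp_pos: [0.4578, 0.0609, 0.1977]
ee_rot: [[-1.0, -0.0, -0.001], [-0.0, 1.0, 0.0], [0.001, 0.0, -1.0]]
wrist_force: [0.3, 0.4, -0.4]
gripper_width: 0.239
gripper_force: 30.0
```

Call:
{"method": "servo_tool", "body": {
  "slide": [
    [-0.009,0.036,0],
    [-0.018,0.072,0],
    [-0.027,0.108,0],
    [-0.036,0.144,0],
    [-0.045,0.18,0]
  ],
  "spin": [0,0,0,0,0],
  "grip": [1,1,1,1,1]
}}

```text
time_s: 12.85
tcp_pos: [0.5028, 0.2408, 0.1974]
ee_rot: [[-1.0, -0.0, -0.001], [-0.0, 1.0, -0.001], [0.001, -0.001, -1.0]]
wrist_force: [-0.0, -0.4, -0.4]
gripper_width: 0.235
gripper_force: 30.0
```

Call:
{"method": "servo_tool", "body": {
  "slide": [
    [-0.009,0.036,0],
    [-0.018,0.072,0],
    [-0.027,0.108,0],
    [-0.036,0.14,0],
    [-0.04,0.156,0]
  ],
  "spin": [0,0,0,0,0],
  "grip": [1,1,1,1,1]
}}

```text
time_s: 13.27
tcp_pos: [0.5434, 0.3986, 0.1964]
ee_rot: [[-1.0, -0.002, -0.001], [-0.002, 1.0, -0.0], [0.001, -0.0, -1.0]]
wrist_force: [0.9, -0.1, -1.1]
gripper_width: 0.236
gripper_force: 30.0
```

Call:
{"method": "servo_tool", "body": {
  "slide": [
    [0,0,0],
    [0,0,0.02],
    [0,0,0.04],
    [0,0,0.06],
    [0,0,0.07]
  ],
  "spin": [0,0,0,0,0],
  "grip": [1,1,1,1,1]
}}

```text
time_s: 13.68
tcp_pos: [0.5416, 0.3931, 0.1246]
ee_rot: [[-1.0, 0.001, -0.005], [0.001, 1.0, -0.004], [0.005, -0.004, -1.0]]
wrist_force: [0.3, -0.1, -1.1]
gripper_width: 0.235
gripper_force: 30.0
```

Call:
{"method": "servo_tool", "body": {
  "slide": [
    [0,0,0],
    [0,0,0],
    [0,0,0],
    [0,0,0],
    [0,0,0]
  ],
  "spin": [0,0,0,0,0],
  "grip": [1,1,1,1,1]
}}

```text
time_s: 14.1
tcp_pos: [0.5437, 0.3955, 0.1295]
ee_rot: [[-1.0, -0.0, 0.002], [-0.0, 1.0, 0.002], [-0.002, 0.002, -1.0]]
wrist_force: [-0.3, -0.4, -1.6]
gripper_width: 0.237
gripper_force: 30.0
```

```bash
python3 look.py lid_small
```

```text
lid lid_small 5015 542 395 rad 29 z 103.0
   jar jar_small 1200 537 393 rad 27 z 58.4
lid lid_small 33 527 392 rad 18 z 100.7
   jar jar_small 49 524 390 rad 18 z 56.4
lid lid_small 310 545 395 rad 29 z 102.3
   jar jar_small 169 546 394 rad 28 z 57.8
pics/lid_small_14.1.png [0.54373419 0.3955031  0.12952708] [-0.26884831 -0.39775378 -1.62515812]
```

Call:
{"method": "servo_tool", "body": {
  "slide": [
    [0,0,0.012],
    [0,0,0.022],
    [0,0,0.029],
    [0,0,0.033],
    [0,0,0.0355]
  ],
  "spin": [0,0,0,0,0],
  "grip": [1,1,1,1,1]
}}

```text
time_s: 14.72
tcp_pos: [0.5437, 0.3951, 0.0936]
ee_rot: [[-1.0, -0.001, 0.001], [-0.001, 1.0, -0.001], [-0.001, -0.001, -1.0]]
wrist_force: [-5.5, -3.0, 15.5]
gripper_width: 0.239
gripper_force: 30.0
```

Call:
{"method": "servo_tool", "body": {
  "slide": [
    [0,0,0],
    [0,0,0],
    [0,0,0],
    [0,0,0],
    [0,0,0]
  ],
  "spin": [0,0,0,0,0],
  "grip": [1,1,1,1,1]
}}

```text
time_s: 15.13
tcp_pos: [0.5436, 0.3953, 0.0935]
ee_rot: [[-1.0, -0.001, 0.001], [-0.001, 1.0, 0.0], [-0.001, 0.0, -1.0]]
wrist_force: [-1.9, -1.0, 5.4]
gripper_width: 0.242
gripper_force: 30.0
```

Call:
{"method": "servo_tool", "body": {
  "slide": [
    [0,0,0],
    [0,0,0],
    [0,0,0],
    [0,0,0],
    [0,0,0]
  ],
  "spin": [0,0,0,0,0],
  "grip": [0.7,0.5,0.3,0.3,0.3]
}}

```text
time_s: 15.55
tcp_pos: [0.5432, 0.395, 0.0921]
ee_rot: [[-1.0, -0.0, -0.0], [-0.0, 1.0, -0.0], [0.0, -0.0, -1.0]]
wrist_force: [0.9, 0.1, -0.5]
gripper_width: 0.519
gripper_force: 0.0
```

Call:
{"method": "servo_tool", "body": {
  "slide": [
    [0,0,-0.005],
    [0,0,-0.03],
    [0,0,-0.06],
    [0,0,-0.09],
    [0,0,-0.105]
  ],
  "spin": [0,0,0,0,0],
  "grip": [0.3,0.3,0.3,0.3,0.3]
}}

```text
time_s: 15.97
tcp_pos: [0.5446, 0.3961, 0.2024]
ee_rot: [[-1.0, -0.001, 0.005], [-0.001, 1.0, 0.004], [-0.005, 0.004, -1.0]]
wrist_force: [0.6, 0.8, 0.7]
gripper_width: 0.697
gripper_force: 0.0
```

Call:
{"method": "servo_tool", "body": {
  "slide": [
    [-0.006,-0.0345,0],
    [-0.0125,-0.069,0],
    [-0.019,-0.1035,0],
    [-0.0255,-0.138,0],
    [-0.032,-0.173,0]
  ],
  "spin": [0,0,0,0,0],
  "grip": [0.3,0.3,0.3,0.3,0.3]
}}

```text
time_s: 16.38
tcp_pos: [0.5753, 0.2207, 0.1981]
ee_rot: [[-1.0, -0.001, 0.001], [-0.001, 1.0, 0.0], [-0.001, 0.0, -1.0]]
wrist_force: [0.4, -0.6, 0.4]
gripper_width: 0.698
gripper_force: 0.0
```

Call:
{"method": "servo_tool", "body": {
  "slide": [
    [-0.006,-0.0345,0],
    [-0.0125,-0.069,0],
    [-0.019,-0.1035,0],
    [-0.0255,-0.138,0],
    [-0.032,-0.173,0]
  ],
  "spin": [0,0,0,0,0],
  "grip": [0.3,0.3,0.3,0.3,0.3]
}}

```text
time_s: 16.8
tcp_pos: [0.6074, 0.0475, 0.1981]
ee_rot: [[-1.0, -0.001, 0.001], [-0.001, 1.0, 0.0], [-0.001, 0.0, -1.0]]
wrist_force: [0.2, -1.0, -0.7]
gripper_width: 0.705
gripper_force: 0.0
```

Call:
{"method": "servo_tool", "body": {
  "slide": [
    [-0.0065,-0.037,0],
    [-0.013,-0.074,0],
    [-0.0195,-0.111,0],
    [-0.026,-0.148,0],
    [-0.0315,-0.172,0]
  ],
  "spin": [2,4,6,7,7],
  "grip": [0.3,0.3,0.3,0.3,0.3]
}}

```text
time_s: 17.22
tcp_pos: [0.6389, -0.1261, 0.198]
ee_rot: [[-0.992, 0.124, 0.0], [0.124, 0.992, -0.0], [-0.0, -0.0, -1.0]]
wrist_force: [-0.1, 0.2, -0.8]
gripper_width: 0.694
gripper_force: 0.0
```

Call:
{"method": "servo_tool", "body": {
  "slide": [
    [0,0,0.02],
    [0,0,0.05],
    [0,0,0.08],
    [0,0,0.105],
    [0,0,0.11]
  ],
  "spin": [0,0,0,0,0],
  "grip": [0.3,0.3,0.3,0.3,0.3]
}}

```text
time_s: 17.63
tcp_pos: [0.6357, -0.1229, 0.0828]
ee_rot: [[-0.992, 0.123, -0.009], [0.123, 0.992, 0.001], [0.009, -0.0, -1.0]]
wrist_force: [-0.4, -0.2, -1.0]
gripper_width: 0.695
gripper_force: 0.0
```

Call:
{"method": "servo_tool", "body": {
  "slide": [
    [0,0,0],
    [0,0,0],
    [0,0,0],
    [0,0,0],
    [0,0,0]
  ],
  "spin": [0,0,0,0,0],
  "grip": [0.3,0.3,0.3,0.3,0.3]
}}

```text
time_s: 18.05
tcp_pos: [0.6397, -0.1228, 0.0893]
ee_rot: [[-0.993, 0.121, 0.003], [0.121, 0.993, 0.0], [-0.003, 0.0, -1.0]]
wrist_force: [0.5, 0.2, 0.0]
gripper_width: 0.699
gripper_force: 0.0
```

```bash
python3 look.py lid_small .066
cat > lk2.py <<'E'
import sys
from station import *
from fit import *
n=sys.argv[1];s=sense();d=capture("wrist")
H=np.eye(4);H[:3,:3]=s["ee_rot"];H[:3,3]=s["tcp_pos"];M=np.linalg.inv(H@d["hand_eye"])
W=cloud(d,M[:3,:3],M[:3,3]);print(*fit(W,d["pixels"],n),*grip(W,n))
E
python3 lk2.py lid_square
```

```text
lid lid_small 0
   jar jar_small 0
lid lid_small 400 544 396 rad 30 z 65.0
   jar jar_small 143 544 396 rad 30 z 63.0
lid lid_small 425 545 396 rad 30 z 66.4
   jar jar_small 78 550 392 rad 28 z 58.2
pics/lid_small_18.05.png [ 0.639733   -0.12278668  0.08934571] [0.4915892  0.205802   0.00805056]
lid_square 10909 638.6 -124.4 wh 69 68 ang 172.8 z 16.7 grip lid_square 1466 638.2 -124.2 30 14 172.8
```

Call:
{"method": "servo_tool", "body": {
  "slide": [
    [0.0005,0,0.02],
    [0.0005,0,0.035],
    [0.0005,0,0.044],
    [0.0005,0,0.044],
    [0.0005,0,0.044]
  ],
  "spin": [0,0,0,0,0],
  "grip": [0.3,0.3,0.3,0.3,1]
}}

```text
time_s: 18.72
tcp_pos: [0.6385, -0.1229, 0.0434]
ee_rot: [[-0.993, 0.121, -0.0], [0.121, 0.993, -0.0], [0.0, -0.0, -1.0]]
wrist_force: [-0.3, 0.4, -0.0]
gripper_width: 0.675
gripper_force: 0.0
```

Call:
{"method": "servo_tool", "body": {
  "slide": [
    [0,0,0],
    [0,0,0],
    [0,0,0],
    [0,0,0],
    [0,0,0]
  ],
  "spin": [0,0,0,0,0],
  "grip": [1,1,1,1,1]
}}

```text
time_s: 19.13
tcp_pos: [0.6384, -0.1228, 0.0438]
ee_rot: [[-0.993, 0.122, 0.0], [0.122, 0.993, 0.0], [-0.0, 0.0, -1.0]]
wrist_force: [0.0, -0.9, -0.6]
gripper_width: 0.333
gripper_force: 0.0
```

Call:
{"method": "servo_tool", "body": {
  "slide": [
    [0,0,0],
    [0,0,0],
    [0,0,0],
    [0,0,0],
    [0,0,0]
  ],
  "spin": [0,0,0,0,0],
  "grip": [1,1,1,1,1]
}}

```text
time_s: 19.55
tcp_pos: [0.6383, -0.1229, 0.0436]
ee_rot: [[-0.993, 0.122, -0.0], [0.122, 0.993, -0.0], [-0.0, -0.0, -1.0]]
wrist_force: [-0.9, -0.3, 0.3]
gripper_width: 0.16
gripper_force: 30.0
```

Call:
{"method": "servo_tool", "body": {
  "slide": [
    [0,0,0],
    [0,0,-0.02],
    [0,0,-0.05],
    [0,0,-0.085],
    [0,0,-0.11]
  ],
  "spin": [0,0,0,0,0],
  "grip": [1,1,1,1,1]
}}

```text
time_s: 19.97
tcp_pos: [0.6388, -0.1229, 0.1558]
ee_rot: [[-0.993, 0.121, 0.002], [0.121, 0.993, -0.0], [-0.002, -0.0, -1.0]]
wrist_force: [1.3, 0.4, -0.6]
gripper_width: 0.157
gripper_force: 30.0
```

Call:
{"method": "servo_tool", "body": {
  "slide": [
    [0.014,0.016,-0.01],
    [0.033,0.038,-0.02],
    [0.053,0.061,-0.03],
    [0.073,0.084,-0.03],
    [0.0939,0.1079,-0.03]
  ],
  "spin": [-6,-12,-18,-24,-30],
  "grip": [1,1,1,1,1]
}}

```text
time_s: 20.38
tcp_pos: [0.5575, -0.0034, 0.1839]
ee_rot: [[-0.919, -0.395, 0.001], [-0.395, 0.919, 0.001], [-0.001, 0.0, -1.0]]
wrist_force: [0.5, 0.8, -1.1]
gripper_width: 0.157
gripper_force: 30.0
```

Call:
{"method": "servo_tool", "body": {
  "slide": [
    [0.006,0.0305,0],
    [0.012,0.061,0],
    [0.018,0.0915,0],
    [0.024,0.122,0],
    [0.0277,0.1406,0]
  ],
  "spin": [-6,-12,-18,-22,-22],
  "grip": [1,1,1,1,1]
}}

```text
time_s: 20.8
tcp_pos: [0.4759, 0.1159, 0.1834]
ee_rot: [[-0.704, -0.71, -0.001], [-0.71, 0.704, 0.0], [0.0, 0.001, -1.0]]
wrist_force: [-0.2, 0.6, -1.7]
gripper_width: 0.163
gripper_force: 30.0
```

Call:
{"method": "servo_tool", "body": {
  "slide": [
    [0,0,0],
    [0,0,0.015],
    [0,0,0.035],
    [0,0,0.05],
    [0,0,0.06]
  ],
  "spin": [0,0,0,0,0],
  "grip": [1,1,1,1,1]
}}

```text
time_s: 21.22
tcp_pos: [0.477, 0.1136, 0.1218]
ee_rot: [[-0.708, -0.707, -0.002], [-0.707, 0.708, -0.001], [0.002, 0.001, -1.0]]
wrist_force: [-0.1, 0.4, 0.2]
gripper_width: 0.159
gripper_force: 30.0
```

Call:
{"method": "servo_tool", "body": {
  "slide": [
    [0,0,0],
    [0,0,0],
    [0,0,0],
    [0,0,0],
    [0,0,0]
  ],
  "spin": [0,0,0,0,0],
  "grip": [1,1,1,1,1]
}}

```text
time_s: 21.63
tcp_pos: [0.4783, 0.1144, 0.1244]
ee_rot: [[-0.707, -0.707, 0.002], [-0.707, 0.707, 0.001], [-0.002, -0.0, -1.0]]
wrist_force: [-1.0, 0.4, -1.3]
gripper_width: 0.158
gripper_force: 30.0
```

```bash
python3 look.py lid_square
```

```text
lid lid_square 8497 478.3 113.7 wh 68 68 ang 134.8 z 97.5
   jar jar_square 1857 456.8 91.7 wh 66 9 ang 135.5 z 64.4
lid lid_square 120 459.4 96.3 wh 67 13 ang 135.0 z 95.6
   jar jar_square 59 456.3 92.3 wh 64 5 ang 135.6 z 62.3
lid lid_square 409 482.6 118.6 wh 69 61 ang 135.1 z 96.8
   jar jar_square 167 500.3 121.0 wh 78 42 ang 95.8 z 63.8
pics/lid_square_21.6333.png [0.47832435 0.11444977 0.1243701 ] [-0.95481403  0.38073772 -1.3473929 ]
```

Call:
{"method": "servo_tool", "body": {
  "slide": [
    [0,0,0.008],
    [0,0,0.015],
    [0,0,0.02],
    [0,0,0.0235],
    [0,0,0.0245]
  ],
  "spin": [0,0,0,0,0],
  "grip": [1,1,1,1,1]
}}

```text
time_s: 22.25
tcp_pos: [0.4773, 0.114, 0.0995]
ee_rot: [[-0.706, -0.708, -0.002], [-0.708, 0.706, -0.002], [0.003, 0.0, -1.0]]
wrist_force: [-6.2, 0.1, 14.8]
gripper_width: 0.157
gripper_force: 30.0
```

Call:
{"method": "servo_tool", "body": {
  "slide": [
    [0,0,0],
    [0,0,0],
    [0,0,0],
    [0,0,0],
    [0,0,0]
  ],
  "spin": [0,0,0,0,0],
  "grip": [1,1,1,1,1]
}}

```text
time_s: 22.67
tcp_pos: [0.4773, 0.114, 0.0995]
ee_rot: [[-0.707, -0.708, -0.001], [-0.708, 0.707, -0.001], [0.002, 0.0, -1.0]]
wrist_force: [-2.6, -1.0, 6.8]
gripper_width: 0.16
gripper_force: 30.0
```

Call:
{"method": "servo_tool", "body": {
  "slide": [
    [0,0,0],
    [0,0,0],
    [0,0,0],
    [0,0,0],
    [0,0,0]
  ],
  "spin": [0,0,0,0,0],
  "grip": [0.7,0.5,0.3,0.3,0.3]
}}

```text
time_s: 23.08
tcp_pos: [0.4779, 0.1143, 0.0989]
ee_rot: [[-0.707, -0.707, -0.0], [-0.707, 0.707, -0.0], [0.0, 0.0, -1.0]]
wrist_force: [-0.7, 0.0, 0.3]
gripper_width: 0.452
gripper_force: 0.0
```

Call:
{"method": "servo_tool", "body": {
  "slide": [
    [0,0,-0.005],
    [0,0,-0.03],
    [0,0,-0.06],
    [0,0,-0.09],
    [0,0,-0.1]
  ],
  "spin": [0,0,0,0,0],
  "grip": [0.3,0.3,0.3,0.3,0.3]
}}

```text
time_s: 23.5
tcp_pos: [0.48, 0.1151, 0.2039]
ee_rot: [[-0.706, -0.708, 0.008], [-0.708, 0.706, 0.003], [-0.008, -0.003, -1.0]]
wrist_force: [0.7, 0.8, 0.3]
gripper_width: 0.69
gripper_force: 0.0
```

Call:
{"method": "servo_tool", "body": {
  "slide": [
    [-0.031,-0.021,0],
    [-0.062,-0.042,0],
    [-0.093,-0.063,0],
    [-0.124,-0.084,0],
    [-0.149,-0.1005,0]
  ],
  "spin": [0,1,1.5,1.5,1.5],
  "grip": [0.3,0.3,0.3,0.3,0.3]
}}

```text
time_s: 23.92
tcp_pos: [0.6566, 0.1488, 0.1991]
ee_rot: [[-0.725, -0.688, 0.001], [-0.688, 0.725, 0.0], [-0.001, -0.001, -1.0]]
wrist_force: [0.4, 0.5, -0.3]
gripper_width: 0.702
gripper_force: 0.0
```

Call:
{"method": "servo_tool", "body": {
  "slide": [
    [0,0,0.02],
    [0,0,0.05],
    [0,0,0.08],
    [0,0,0.105],
    [0,0,0.11]
  ],
  "spin": [0,0,0,0,0],
  "grip": [0.3,0.3,0.3,0.3,0.3]
}}

```text
time_s: 24.33
tcp_pos: [0.6512, 0.1475, 0.0837]
ee_rot: [[-0.726, -0.688, -0.009], [-0.688, 0.726, -0.003], [0.009, 0.004, -1.0]]
wrist_force: [-1.2, -0.2, 0.3]
gripper_width: 0.703
gripper_force: 0.0
```

Call:
{"method": "servo_tool", "body": {
  "slide": [
    [0,0,0],
    [0,0,0],
    [0,0,0],
    [0,0,0],
    [0,0,0]
  ],
  "spin": [0,0,0,0,0],
  "grip": [0.3,0.3,0.3,0.3,0.3]
}}

```text
time_s: 24.75
tcp_pos: [0.655, 0.149, 0.091]
ee_rot: [[-0.725, -0.689, 0.003], [-0.689, 0.725, 0.001], [-0.003, -0.001, -1.0]]
wrist_force: [0.3, -0.1, 0.2]
gripper_width: 0.703
gripper_force: 0.0
```

```bash
python3 look.py lid_square .072; python3 lk2.py lid_oblong
```

```text
lid lid_square 0
   jar jar_square 0
lid lid_square 782 477.5 115.3 wh 68 67 ang 44.5 z 70.9
   jar jar_square 263 477.4 115.3 wh 68 67 ang 44.5 z 69.0
lid lid_square 153 477.2 94.4 wh 41 39 ang 133.9 z 72.1
   jar jar_square 29 486.6 84.1 wh 39 25 ang 18.2 z 65.2
pics/lid_square_24.75.png [0.65502991 0.14901867 0.09099952] [ 0.31656973 -0.0853323   0.22213063]
lid_oblong 11614 649.4 142.7 wh 87 56 ang 43.3 z 16.8 grip lid_oblong 1438 653.3 146.3 30 14 42.7
```

Call:
{"method": "servo_tool", "body": {
  "slide": [
    [0.001,0,0.02],
    [0.001,0,0.036],
    [0.001,0,0.0455],
    [0.001,0,0.0455],
    [0.001,0,0.0455]
  ],
  "spin": [0,0,0,0,0],
  "grip": [0.3,0.3,0.3,0.3,1]
}}

```text
time_s: 25.42
tcp_pos: [0.6535, 0.1478, 0.0432]
ee_rot: [[-0.725, -0.689, -0.001], [-0.689, 0.725, -0.001], [0.001, -0.0, -1.0]]
wrist_force: [-0.2, 0.0, -0.1]
gripper_width: 0.674
gripper_force: 0.0
```

Call:
{"method": "servo_tool", "body": {
  "slide": [
    [0,0,0],
    [0,0,0],
    [0,0,0],
    [0,0,0],
    [0,0,0]
  ],
  "spin": [0,0,0,0,0],
  "grip": [1,1,1,1,1]
}}

```text
time_s: 25.83
tcp_pos: [0.6537, 0.148, 0.0441]
ee_rot: [[-0.725, -0.689, 0.001], [-0.689, 0.725, 0.0], [-0.001, -0.0, -1.0]]
wrist_force: [-0.0, -0.7, -0.3]
gripper_width: 0.333
gripper_force: 0.0
```

Call:
{"method": "servo_tool", "body": {
  "slide": [
    [0,0,0],
    [0,0,0],
    [0,0,0],
    [0,0,0],
    [0,0,0]
  ],
  "spin": [0,0,0,0,0],
  "grip": [1,1,1,1,1]
}}

```text
time_s: 26.25
tcp_pos: [0.6535, 0.1479, 0.0436]
ee_rot: [[-0.725, -0.689, 0.0], [-0.689, 0.725, 0.0], [-0.0, -0.0, -1.0]]
wrist_force: [-0.1, -0.2, 1.0]
gripper_width: 0.157
gripper_force: 30.0
```

Call:
{"method": "servo_tool", "body": {
  "slide": [
    [0,0,0],
    [0,0,-0.03],
    [0,0,-0.065],
    [0,0,-0.1],
    [0,0,-0.135]
  ],
  "spin": [0,0,0,0,0],
  "grip": [1,1,1,1,1]
}}

```text
time_s: 26.67
tcp_pos: [0.653, 0.1477, 0.1794]
ee_rot: [[-0.725, -0.688, -0.002], [-0.688, 0.725, -0.001], [0.001, 0.001, -1.0]]
wrist_force: [1.2, 0.3, -0.8]
gripper_width: 0.156
gripper_force: 30.0
```

Call:
{"method": "servo_tool", "body": {
  "slide": [
    [0.006,0.015,0],
    [0.014,0.035,0],
    [0.0235,0.0575,0],
    [0.0325,0.0795,0],
    [0.0416,0.1015,0]
  ],
  "spin": [-6,-12.5,-19,-25.5,-32],
  "grip": [1,1,1,1,1]
}}

```text
time_s: 27.08
tcp_pos: [0.5521, 0.193, 0.1781]
ee_rot: [[-0.245, -0.969, -0.001], [-0.969, 0.245, -0.0], [0.0, 0.001, -1.0]]
wrist_force: [-1.1, 1.1, -1.0]
gripper_width: 0.162
gripper_force: 30.0
```

Call:
{"method": "servo_tool", "body": {
  "slide": [
    [-0.0037,0.0216,0],
    [-0.0074,0.0432,0],
    [-0.0111,0.0649,0],
    [-0.0148,0.0865,0],
    [-0.0185,0.1081,0]
  ],
  "spin": [-6.4,-12.8,-19.2,-25.6,-32],
  "grip": [1,1,1,1,1]
}}

```text
time_s: 27.5
tcp_pos: [0.4521, 0.2379, 0.1783]
ee_rot: [[0.306, -0.952, -0.001], [-0.952, -0.306, -0.0], [0.0, 0.001, -1.0]]
wrist_force: [0.1, 0.9, -1.7]
gripper_width: 0.161
gripper_force: 30.0
```

Call:
{"method": "servo_tool", "body": {
  "slide": [
    [-0.015,0.016,0],
    [-0.03,0.032,0],
    [-0.043,0.046,0],
    [-0.053,0.056,0],
    [-0.0559,0.0595,0]
  ],
  "spin": [-6.5,-13,-19.5,-25,-28.5],
  "grip": [1,1,1,1,1]
}}

```text
time_s: 27.92
tcp_pos: [0.3781, 0.2736, 0.1785]
ee_rot: [[0.724, -0.69, -0.001], [-0.69, -0.724, 0.0], [-0.001, 0.0, -1.0]]
wrist_force: [-0.1, -0.6, -1.9]
gripper_width: 0.158
gripper_force: 30.0
```

Call:
{"method": "servo_tool", "body": {
  "slide": [
    [0,0,0],
    [0,0,0.015],
    [0,0,0.035],
    [0,0,0.05],
    [0,0,0.06]
  ],
  "spin": [0,0,0,0,0],
  "grip": [1,1,1,1,1]
}}

```text
time_s: 28.33
tcp_pos: [0.3796, 0.2723, 0.117]
ee_rot: [[0.717, -0.697, -0.002], [-0.697, -0.717, -0.002], [0.0, 0.002, -1.0]]
wrist_force: [-0.2, -1.1, -1.1]
gripper_width: 0.155
gripper_force: 30.0
```

Call:
{"method": "servo_tool", "body": {
  "slide": [
    [0,0,0],
    [0,0,0],
    [0,0,0],
    [0,0,0],
    [0,0,0]
  ],
  "spin": [0,0,0,0,0],
  "grip": [1,1,1,1,1]
}}

```text
time_s: 28.75
tcp_pos: [0.3803, 0.2737, 0.1193]
ee_rot: [[0.719, -0.695, 0.001], [-0.695, -0.719, 0.001], [-0.0, -0.002, -1.0]]
wrist_force: [-0.2, -1.1, -0.6]
gripper_width: 0.156
gripper_force: 30.0
```

```bash
python3 look.py lid_oblong
```

```text
lid lid_oblong 11961 380.4 272.4 wh 98 56 ang 136.1 z 92.6
   jar jar_oblong 751 412.8 239.2 wh 54 3 ang 46.1 z 56.2
lid lid_oblong 329 383.1 271.9 wh 91 56 ang 135.9 z 90.6
   jar jar_oblong 122 373.4 253.3 wh 106 46 ang 161.9 z 54.9
lid lid_oblong 506 382.5 273.7 wh 99 57 ang 135.8 z 91.9
   jar jar_oblong 215 381.6 274.3 wh 99 54 ang 133.5 z 55.6
pics/lid_oblong_28.75.png [0.38025071 0.27365135 0.11933976] [-0.22354042 -1.06326216 -0.63727005]
```

Call:
{"method": "servo_tool", "body": {
  "slide": [
    [0,0,0.009],
    [0,0,0.017],
    [0,0,0.023],
    [0,0,0.026],
    [0,0,0.0275]
  ],
  "spin": [0,0,0,0,0],
  "grip": [1,1,1,1,1]
}}

```text
time_s: 29.37
tcp_pos: [0.3793, 0.2726, 0.0915]
ee_rot: [[0.72, -0.694, -0.002], [-0.694, -0.72, -0.003], [0.001, 0.004, -1.0]]
wrist_force: [-9.0, -4.2, 23.9]
gripper_width: 0.157
gripper_force: 30.0
```

Call:
{"method": "servo_tool", "body": {
  "slide": [
    [0,0,0],
    [0,0,0],
    [0,0,0],
    [0,0,0],
    [0,0,0]
  ],
  "spin": [0,0,0,0,0],
  "grip": [1,1,1,1,1]
}}

```text
time_s: 29.78
tcp_pos: [0.3792, 0.2725, 0.0915]
ee_rot: [[0.72, -0.694, -0.001], [-0.694, -0.72, -0.002], [0.001, 0.003, -1.0]]
wrist_force: [-3.7, -1.6, 8.8]
gripper_width: 0.158
gripper_force: 30.0
```

Call:
{"method": "servo_tool", "body": {
  "slide": [
    [0,0,0],
    [0,0,0],
    [0,0,0],
    [0,0,0],
    [0,0,0]
  ],
  "spin": [0,0,0,0,0],
  "grip": [0.7,0.5,0.3,0.3,0.3]
}}

```text
time_s: 30.2
tcp_pos: [0.3799, 0.2733, 0.0908]
ee_rot: [[0.719, -0.695, -0.0], [-0.695, -0.719, -0.0], [0.0, 0.0, -1.0]]
wrist_force: [-0.1, 0.6, 0.1]
gripper_width: 0.455
gripper_force: 0.0
```

Call:
{"method": "servo_tool", "body": {
  "slide": [
    [0,0,-0.005],
    [0,0,-0.03],
    [0,0,-0.06],
    [0,0,-0.095],
    [0,0,-0.13]
  ],
  "spin": [0,0,0,0,0],
  "grip": [0.3,0.3,0.3,0.3,0.3]
}}

```text
time_s: 30.62
tcp_pos: [0.3796, 0.2728, 0.2226]
ee_rot: [[0.719, -0.695, -0.0], [-0.695, -0.719, -0.001], [0.0, 0.001, -1.0]]
wrist_force: [1.3, 0.8, 0.8]
gripper_width: 0.691
gripper_force: 0.0
```

Call:
{"method": "servo_tool", "body": {
  "slide": [
    [-0.025,-0.025,0],
    [-0.05,-0.05,0],
    [-0.07,-0.07,0],
    [-0.09,-0.09,0],
    [-0.1,-0.1,0]
  ],
  "spin": [0,0,0,0,0],
  "grip": [0.3,0.3,0.3,0.3,0.3]
}}

```text
time_s: 31.03
tcp_pos: [0.3774, 0.4174, 0.2212]
ee_rot: [[0.721, -0.693, 0.001], [-0.693, -0.721, 0.001], [-0.0, -0.001, -1.0]]
wrist_force: [0.1, 1.3, -0.1]
gripper_width: 0.7
gripper_force: 0.0
```

Call:
{"method": "servo_tool", "body": {
  "slide": [
    [0,0,0],
    [0,0,0],
    [0,0,0],
    [0,0,0],
    [0,0,0]
  ],
  "spin": [0,0,0,0,0],
  "grip": [0,0,0,0,0]
}}

```text
time_s: 31.45
tcp_pos: [0.3775, 0.4136, 0.2214]
ee_rot: [[0.719, -0.695, 0.0], [-0.695, -0.719, 0.0], [-0.0, -0.0, -1.0]]
wrist_force: [1.0, 0.2, 0.3]
gripper_width: 0.962
gripper_force: 0.0
```

Run:
```python
from station import *
from fit import *
for c in("top","scene"):
    d=capture(c);W=cloud(d)
    for s in("big","small","square","oblong"): print(c,*fit(W,d["pixels"],"lid_"+s,T["jar_"+s][1]+.008,T["jar_"+s][0]))
    for n in("tea_cup","dip_bowl"):print(n,[np.round(r["point"],3).tolist() for r in tip_of(n,c)])
    cv2.imwrite(f"pics/end_{c}.png",d["pixels"])
```

```text
top lid_big 864 448 -100 rad 40 z 76.9
top lid_small 399 543 396 rad 29 z 65.2
top lid_square 784 477.6 115.3 wh 68 67 ang 44.5 z 71.0
top lid_oblong 940 379.6 273.6 wh 98 57 ang 135.9 z 62.9
tea_cup [[0.556, 0.24, 0.001]]
dip_bowl [[0.561, -0.255, -0.001]]
scene lid_big 638 449 -99 rad 41 z 78.2
scene lid_small 427 545 396 rad 30 z 66.3
scene lid_square 632 478.7 115.4 wh 70 69 ang 135.4 z 72.3
scene lid_oblong 695 380.4 273.4 wh 101 57 ang 136.1 z 64.4
tea_cup [[0.559, 0.236, 0.001]]
dip_bowl [[0.557, -0.257, 0.002], [0.382, 0.27, -0.001]]
```

View pics/end_scene.png

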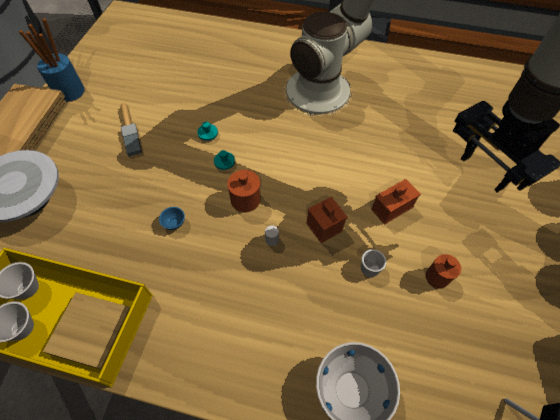

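The picture shows all four lids seated on their jars, at (245,190), (326,218), (396,200) and (443,270). The cup (373,263) and bowl (172,218) are in place and the gripper is clear.

```bash
python3 -c "
from station import *
print(finish_job())"
```

```text
the job is handed in; nothing more can be done
None
```

All four lids are seated, centred and aligned on their own jars by the final camera check, with the cup and bowl where they stood; the job is handed in at about 31 s, but the hand-in returned no verdict.

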